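Refit the embedding station's work plate in its spring-clip holder

TASK

Pick up the cleaned aluminium work plate by its upright grip and slide its two ears down into the two spring-clip slots of the holder until the plate is fully home and flat on its seat, then let go. Do not force or bump it (never more than 60 N on the holder), and leave the jar, the cassettes and the forceps alone.

Things in the scene. Friction and masses are not known exactly. Their poses are not given: they have to be found in the camera images.
- plate: Loose aluminium plate, 0.18-0.29 kg, flat on the bench. Origin: centre of its underside, z up. Body 60 (x) x 96 (y) x 8 mm thick; an ear 20 mm wide (x), 8 mm thick, sticks out from the middle of each short edge, ear tips at y = -64 and +64 mm. The plate is the same turned by 180 degrees.
- plate_grip (a point): Middle of the plate's upright grip, 35 mm above the underside, over its centre. The grip is 12 mm thick (plate x), 40 mm long (plate y) and stands from 8 to 48 mm above the underside: pinch it across its thickness.
- holder: White base plate fixed on the bench, 140 (x) x 150 (y) x 16 mm, with two steel rails along its x that carry a cradle (80 x 134 mm). Origin: centre of its underside, z up. The cradle is clamped firmly, its middle anywhere from -12 to +12 mm along the holder's x. No pose given here measures that offset: find it by feel or by looking.
- seat (a point): Over the holder's origin, at the level of the cradle's flat seat, 40 mm above the bench; axes as the holder. It marks the middle of the rails' range, not the cradle's own middle. A plate that is fully home has its underside at this height.
- cheek_top (a point): Over the holder's origin, at the level of the flat cheek tops, 68 mm above the bench. At each y end of the cradle (51 to 66 mm from the middle) stand two cheeks with a slot between them for one ear, open above and at both y sides: 24 mm wide (x), 28 mm deep down to the seat. The plate's body has 3 mm to spare in y between the cheeks.
- clip_level (a point): Over the holder's origin, 50 mm above the bench: height of the clips' noses. Each slot has a steel spring clip on both sides. An ear meets them 8 mm below the cheek tops, is squeezed more and more until 18 mm down, and they snap over its top edges when home. Pushing home takes about 6 to 15 N. Between the clips the plate is held sideways with roughly 6 N per mm.
- jar: Small closed specimen jar, 48 mm across and 60 mm tall; origin at the centre of its underside. To be left alone.
- cassettes: Stack of four white tissue cassettes, 40 by 28 by 25 mm; origin at the centre of its underside. To be left alone.
- forceps: Steel forceps lying along its y, 120 mm long, 12 mm wide, 8 mm high; origin at the middle of its underside. To be left alone.
There are look-alikes about, which are no part of the job. What is meant by the holder is not black or blue, and is the larger of those in its own colour.

How it is judged:
On the way, in this order (a step that is already met when the one before it is completed fails the run):
1. the plate is lifted clear of the bench (height (world z) of plate above 0.06 m), for 0.2 s.
2. both ears have entered their slots (z of plate in the frame of seat below 0.024 m and horizontal distance between plate and seat below 0.018 m and angle between plate's own z axis and vertical below 0.06 rad and angle between the x axis of plate and the x axis of holder, either way round below 0.15 rad), for 0.1 s.
At the end, for the whole second after the job is handed in: The plate lies in the holder with an ear in each slot: its underside within 2 mm of the seat's height, level within 0.03 rad, its middle within 18 mm of the seat point, square to the holder within 0.15 rad, at rest and released (z of plate in the frame of seat between -0.002 and 0.002 m and horizontal distance between plate and seat below 0.018 m and angle between plate's own z axis and vertical below 0.03 rad and angle between the x axis of plate and the x axis of holder, either way round below 0.15 rad and linear speed of plate below 0.01 m/s); the robot touches nothing.
It fails at once if the holder is pressed with more than 60 N (contact force between holder and anything else above 60 N).
It fails at once if the jar is disturbed (moved 20 mm) (distance of jar from where it was at the start of the episode above 0.02 m).
It fails at once if the cassettes are disturbed (moved 20 mm) (distance of cassettes from where it was at the start of the episode above 0.02 m).
It fails at once if the forceps are disturbed (moved 20 mm) (distance of forceps from where it was at the start of the episode above 0.02 m).
It also fails if it takes over 72 s, if anything falls off the work surface, if the arm or the gripper's body presses on something with over 40 N, if the wrist force passes 120 N, or if a joint passes its speed limit or range.

ROBOT

A 7-joint arm with a two-finger parallel gripper is mounted at the origin on the work surface. World frame = base frame: x ahead of the robot, y to its left, z up, the work surface at z = 0. Lengths are in m, angles in rad, forces in N, time in s.
With the tool pointing down it reaches from about 0.4 to 0.9 m from the base axis. Payload 5.6 kg.
Tool frame: the origin (TCP) lies midway between the tips of the shut fingers; the grasp point (between the pads) lies arm.tcp_to_grasp behind it (arm.tcp_to_grasp is the distance from the TCP to the grasp point, in m); z points along the fingers, y is the line along which they close (so a half turn about z gives the same grasp; the last joint's range is limited). The gripper opens to 92 mm and grips with 3 to 60 N. Pads are 20 mm wide; open, the fingers measure 128 mm over their backs; the gripper's body (75 mm by 189 mm) begins 69 mm behind the grasp point.
Start: joints at [-1.159, 0.468, -0.012, 1.603, 0.006, 1.071, -0.056], TCP at [0.286, 0.584, 0.191] pointing down, gripper open.
Joint ranges: [-2.53, 2.53], [-0.31, 2.02], [-1.57, 1.55], [0.28, 2.44], [-1.29, 4.43], [0.15, 1.84], [-2.92, 2.92]. Speed limits (rad/s): [2.57, 2.57, 3.14, 3.14, 3.14, 3.14, 3.14].

INTERFACE

Orientations are given as a unit quaternion [w, x, y, z].
In Python, from workcell import arm gives the robot as it stands.
- The arm moves only by the tool carry_out, never from a script. Its argument "steps" is a list that holds one entry, the list of rows, each a list of 7 numbers: the turn, a rotation vector about the tool's x, y, z in degrees, then the shift along the tool's x, y, z in cm, then the gripper command: -1 is fully open, 1 is shut, values between are in proportion. A call has 1 to 20 rows; each row shifts and turns the commanded pose from where the row before left it, along the tool's axes as they then stand; what a row does not reach is not made up. A row lasts 1/8 s, in which the tool goes at most 62.5 mm and 10.7 degrees, less where a joint would pass 70% of its speed; a pose out of reach is approached as far as the arm can. A call with a gripper value outside its range is refused whole. The fingers move at their own pace and stop on an object; the grip force is fixed at half the most. Time passes only in rows, so rows that do not move let the fingers close. It gives the time, the measured TCP pose, the force, the opening and the grip force at its end, in the units of the state.
- arm.get_state(): the state, without advancing time (a new reading comes with each control period).
- arm.grab_frame(name): name is "scene" or "top" or "wrist"; returns the picture (384x512x3 uint8, red, green, blue); there is no depth.
- arm.get_calibration(name): a dict with "camera_matrix" (3x3 intrinsics, pixels), "dist" ([k1, k2, p1, p2, k3] as OpenCV has them; the pictures are not rectified), "xyz" and "orientation" of the camera in the world; the wrist camera has in their place "tool_from_camera" (4x4, takes a point from camera to tool coordinates, whose origin is the TCP and whose axes are the flange's). Camera axes: x right, y down, z forward; pixel columns grow to the right and rows downward; lengths in m; the calibration is good to about 2 mm. A picture is of the moment at which its call begins: read the wrist's pose just before it. get_calibration takes no time and is no camera call.
- arm.close_job(): hands the job in; it is judged then, once.
Trained networks look in the newest picture that a camera, given by its name, has taken for a name from the list of things; names that differ only in an ending like _2 or _b are one class to them, and where a whole thing is asked for, a point or a joint stands for the part that bears it (a point fixed in the world has none). Each returns a list of dicts, best first, with "score" (0 to 1); they miss things now and then, are a little off and sometimes report something else, mostly with a low value. They report only what shows in the picture. A call takes as long as a camera call. They do not tell look-alikes from the thing itself.
- arm.recognise(camera, target): "point" ([x, y, z] in m, in world coordinates, good to about 4 mm: the middle of the surface that is visible of it).
- arm.landmark_of(camera, target): "point" ([x, y, z] in m, in world coordinates, good to about 4 mm: a listed point, or the origin of a listed thing).
The state is a dict: "t": time; "joint_positions": joint angles; "dq": joint speeds; "tau": joint torques, N m; "eef_pos": TCP position; "eef_rot": TCP orientation; "force": force on the tool from outside, world axes, zero at the start; "ft_torque": the same for the moment, N m; "gripper_width": finger opening in m; "finger_force": force on a finger pad.
Only numpy, scipy, OpenCV 4.12 (cv2) and the standard library are available. Lean on these libraries where they do the work, as an engineer would, in place of code of your own. Each camera call takes 0.05 s, during which the arm holds its last target. There are 200 camera calls.

## Working session

There is one attempt and no reset: what is moved stays moved. The work goes in short steps, Python scripts to look and compute and a tool call to move; the robot and the scene stay as the last step left them, time stands still between calls to the robot, and variables do not carry over. Pictures are saved under pics/ and viewed, at most 10 in all, crops included, and the job is handed in when it is done.

Besides the shell and the picture viewer there is one more tool, called after "Emit:" by a JSON object that holds its "api" and its "payload". carry_out: Moves the arm, as the interface text tells. Its arguments: {"type":"object","properties":{"steps":{"type":"array"}},"required":["steps"]}

```bash
mkdir -p pics
cat > h.py <<'E'
import numpy as np, cv2
from scipy.spatial.transform import Rotation as R
from workcell import arm
def q2R(q): return R.from_quat([q[1],q[2],q[3],q[0]]).as_matrix()
def cam(name):
    c=arm.get_calibration(name); K=np.array(c["camera_matrix"]);d=np.array(c["dist"])
    if name=="wrist":
        s=arm.get_state(); T=np.eye(4);T[:3,:3]=q2R(s["eef_rot"]);T[:3,3]=s["eef_pos"]
        T=T@np.array(c["tool_from_camera"]); return K,d,T[:3,:3],T[:3,3]
    return K,d,q2R(c["orientation"]),np.array(c["xyz"])
def unproj(C,px,z):
    K,d,Rm,t=C; u=cv2.undistortPoints(np.array(px,float).reshape(-1,1,2),K,d).reshape(-1,2)
    r=np.c_[u,np.ones(len(u))]@Rm.T; return t+r*((z-t[2])/r[:,2])[:,None]
def proj(C,P):
    K,d,Rm,t=C; Pc=(np.array(P,float).reshape(-1,3)-t)@Rm
    return cv2.projectPoints(Pc,np.zeros(3),np.zeros(3),K,d)[0].reshape(-1,2)
def save(img,n): cv2.imwrite(f"pics/{n}.png",cv2.cvtColor(img,cv2.COLOR_RGB2BGR))
E
python3 - <<'E'
from h import *
np.set_printoptions(precision=4,suppress=True)
s=arm.get_state();print(s["t"],s["eef_pos"],s["eef_rot"],s["gripper_width"],arm.tcp_to_grasp)
a=arm.grab_frame("top");b=arm.grab_frame("scene")
save(np.hstack([a,b])[:, :],"two0");im=np.hstack([cv2.resize(a,(400,300)),cv2.resize(b,(400,300))])
save(a,"top0");save(b,"scene0")
for c in ("top","scene"):
  C=cam(c);print(c,C[3])
  for n in ("plate","plate_grip","holder","seat","jar","cassettes","forceps"):
    print(n,[(round(r["score"],2),np.round(r["point"],3).tolist(),proj(C,r["point"])[0].round().tolist()) for r in arm.landmark_of(c,n)])
E
```

```text
0.0 [0.2853 0.5834 0.1903] [-0.0001  0.2255  0.9743 -0.0008] 0.09148789091024302 0.0187
top [0.5098 0.0124 0.9882]
plate [(0.91, [0.497, -0.224, 0.0], [357.0, 230.0])]
plate_grip [(0.68, [0.496, -0.222, 0.039], [360.0, 231.0])]
holder [(0.97, [0.388, 0.086, -0.002], [218.0, 283.0]), (0.92, [0.58, 0.118, -0.0], [202.0, 197.0]), (0.88, [0.823, 0.062, 0.005], [225.0, 89.0]), (0.63, [0.598, 0.349, -0.002], [99.0, 191.0])]
seat [(0.94, [0.582, 0.121, 0.043], [199.0, 194.0]), (0.9, [0.6, 0.347, 0.042], [92.0, 189.0]), (0.76, [0.386, 0.092, 0.03], [214.0, 286.0]), (0.73, [0.82, 0.062, 0.032], [224.0, 86.0])]
jar [(0.56, [0.682, -0.052, -0.0], [277.0, 150.0])]
cassettes [(0.55, [0.455, -0.038, 0.003], [274.0, 252.0])]
forceps [(0.68, [0.655, -0.223, -0.003], [353.0, 160.0])]
scene [ 1.3664 -0.3624  1.08  ]
plate [(0.91, [0.494, -0.218, 0.0], [168.0, 213.0])]
plate_grip [(0.73, [0.496, -0.217, 0.038], [166.0, 205.0])]
holder [(0.88, [0.389, 0.087, -0.0], [246.0, 156.0]), (0.88, [0.823, 0.062, -0.002], [308.0, 262.0]), (0.81, [0.598, 0.35, 0.004], [351.0, 171.0]), (0.76, [0.581, 0.12, 0.003], [284.0, 193.0])]
seat [(0.84, [0.385, 0.091, 0.022], [247.0, 150.0]), (0.83, [0.582, 0.118, 0.038], [284.0, 185.0]), (0.81, [0.597, 0.348, 0.037], [352.0, 163.0]), (0.67, [0.819, 0.061, 0.028], [308.0, 255.0]), (0.67, [0.58, 0.119, 0.053], [284.0, 181.0])]
jar [(0.64, [0.584, 0.121, 0.07], [286.0, 178.0])]
cassettes [(0.45, [0.454, -0.042, 0.0], [218.0, 183.0]), (0.44, [0.585, 0.12, 0.07], [285.0, 178.0])]
forceps [(0.74, [0.649, -0.224, -0.001], [185.0, 254.0])]
```

View pics/top0.png

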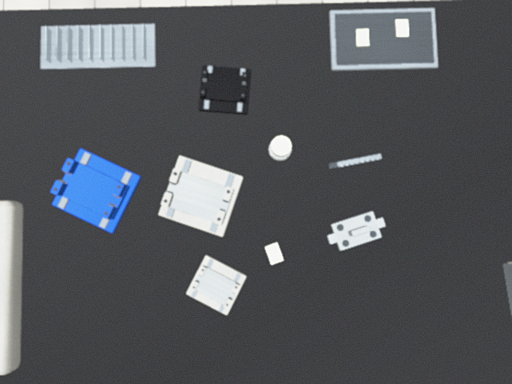

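View pics/scene0.png

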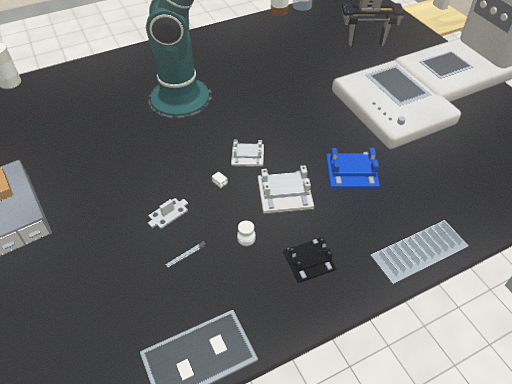

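Holder candidates in the top picture are large white (202,197), small white (216,285), blue (97,190) and black (225,90). I choose the large white one. Plate is at (357,230), jar (281,148), cassettes (274,253) and forceps (355,160). Next, one close crop to check this.

Run:
```python
from h import *
a=cv2.imread("pics/top0.png")
l=cv2.resize(a[145:245,150:250],None,fx=4,fy=4,interpolation=cv2.INTER_CUBIC)
r=cv2.resize(a[180:280,310:410],None,fx=4,fy=4,interpolation=cv2.INTER_CUBIC)
cv2.imwrite("pics/crop0.png",np.hstack([l,r]))
```

```text
(no output)
```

View pics/crop0.png

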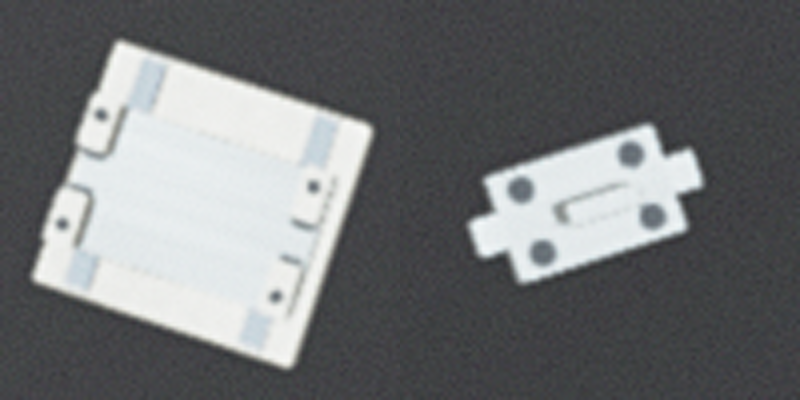

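Crop shows the chosen large white holder: screws of its cheeks at crop (100,115),(62,223),(313,187),(275,296), and the cradle sits off-centre toward image-bottom. The plate is on the right, with ear tips at (480,238) and (693,168).

Run:
```python
from h import *
np.set_printoptions(precision=4,suppress=True)
C=cam("top"); f=lambda p,o:np.array(p)/4.+np.array(o)-.375
S=unproj(C,f([(100,115),(62,223),(313,187),(275,296)],(150,145)),.068)
B=unproj(C,f([(118,40),(373,125),(293,368),(33,280)],(150,145)),.016)
E=unproj(C,f([(73,238),(300,168)],(310,180)),.008)
P=unproj(C,f([(85,178),(255,125),(287,230),(120,284)],(310,180)),.008)
print("sides",np.linalg.norm(B-np.roll(B,1,0),axis=1),"ctr",B.mean(0))
l=(S[0]+S[1])/2;r=(S[2]+S[3])/2
ang=lambda v:np.degrees(np.arctan2(v[1],v[0]))
print("cradle ctr",(l+r)/2,"ydir",ang(l-r),np.linalg.norm(l-r),"base ydir",ang(B[0]-B[1]),ang(B[3]-B[2]),"base xdir",ang(B[0]-B[3]),ang(B[1]-B[2]))
print("offset",(((l+r)/2-B.mean(0))))
print("plate",E.mean(0),P.mean(0),"ydir",ang(E[0]-E[1]),np.linalg.norm(E[0]-E[1]),ang(P[0]-P[1]),ang(P[3]-P[2]))
s=arm.get_state();print(q2R(s["eef_rot"]))
print(arm.get_calibration("wrist")["tool_from_camera"])
```

```text
sides [0.1398 0.1486 0.1399 0.1501] ctr [0.5819 0.1192 0.016 ]
cradle ctr [0.5769 0.1222 0.068 ] ydir 69.88274155527105 0.11711544206943589 base ydir 70.13479709748077 70.0777088174449 base xdir -19.99761979912243 -19.38661099249221
offset [-0.005   0.0031  0.052 ]
plate [ 0.4972 -0.2206  0.008 ] [ 0.4965 -0.2207  0.008 ] ydir 105.65801412790947 0.1310839577847444 105.8719540865339 106.38566646507638
[[-0.8983  0.4393  0.0001]
 [ 0.4393  0.8983  0.0001]
 [-0.      0.0001 -1.    ]]
[[-0.0002 -0.9692 -0.2462  0.07  ]
 [ 1.     -0.0002 -0.0001  0.001 ]
 [ 0.0001 -0.2462  0.9692 -0.1934]
 [ 0.      0.      0.      1.    ]]
```

Emit:
{"api": "carry_out", "payload": {"steps": [[[0,0,0,0,0,-4,-1],[0,0,0,0,0,-4,-1],[0,0,9.6,0,0,0,-1],[0,0,9.6,0,0,0,-1],[0,0,9.6,0,0,0,-1],[0,0,9.6,0,0,0,-1],[0,0,9.6,0,0,0,-1],[0,0,0,-5,0,0,-1],[0,0,0,-6,0,0,-1],[0,0,0,-6,0,0,-1],[0,0,0,-6,0,0,-1],[0,0,0,-6,0,0,-1],[0,0,0,-6,0,0,-1],[0,0,0,-6,0,0,-1],[0,0,0,-6,0,0,-1],[0,0,0,-6,0,0,-1],[0,0,0,-6,0,0,-1],[0,0,0,-6,-1,0,-1],[0,0,0,-6,-1,0,-1],[0,0,0,-6,0,0,-1]]]}}

```text
t: 3.3
eef_pos: [0.4777, -0.1638, 0.2718]
eef_rot: [0.0, 0.602, 0.798, 0.001]
force: [1.6, 0.2, -0.2]
gripper_width: 0.0917
finger_force: 0.0
```

Emit:
{"api": "carry_out", "payload": {"steps": [[[0,0,0,-3,0.15,3,-1],[0,0,0,-3,0.15,3,-1],[0,0,0,0,0,3,-1],[0,0,0,0,0,0,-1],[0,0,0,0,0,0,-1]]]}}

```text
t: 3.92
eef_pos: [0.4978, -0.2189, 0.1823]
eef_rot: [0.001, 0.602, 0.798, 0.0]
force: [0.2, 0.3, 0.2]
gripper_width: 0.0922
finger_force: 0.0
```

```bash
cat > aim.py <<'E'
from h import *
def aim(xy,z,yaw):
    s=arm.get_state();Rm=q2R(s["eef_rot"]);p=np.array(s["eef_pos"])
    cur=np.degrees(np.arctan2(Rm[1,1],Rm[0,1]))
    Rt=R.from_euler("z",yaw,degrees=True).as_matrix()@np.array([[0,1,0],[1,0,0],[0,0,-1.]])
    t=np.array([xy[0],xy[1],z]);t[:2]-=0
    print("t",s["t"],"pos",p,"yaw",cur,"F",np.round(s["force"],1),"w",s["gripper_width"])
    print("turn deg now->target",np.degrees(R.from_matrix(Rm.T@Rt).as_rotvec()).round(2),"shift cm now",((t-p)@Rm*100).round(2),"after turn",((t-p)@Rt*100).round(2))
E
python3 - <<'E'
from aim import *
np.set_printoptions(precision=4,suppress=True)
C=cam("wrist");im=arm.grab_frame("wrist");save(im,"w1")
for n in("plate","plate_grip"):print(n,[(r["score"],np.round(r["point"],4)) for r in arm.landmark_of("wrist",n)])
# fit: bright pixels near plate -> world at z=8mm
v,u=np.nonzero((im.min(2)>110));W=unproj(C,np.c_[u,v],.008)
k=np.hypot(W[:,0]-.497,W[:,1]+.2205)<.08;print(k.sum())
print(cv2.minAreaRect((W[k,:2]*1000).astype(np.float32)))
print(proj(C,[[.497,-.2205,.035]]))
aim((.497,-.2205),.1,16)
E
```

```text
plate [(0.93, array([ 0.4986, -0.2228, -0.0024])), (0.48, array([ 0.4527, -0.0364, -0.0019]))]
plate_grip [(0.81, array([ 0.4962, -0.2225,  0.0327])), (0.27, array([ 0.6848, -0.0564,  0.0036]))]
10850
((496.80413818359375, -220.75343322753906), (158.8907012939453, 159.5825653076172), 18.808242797851562)
[[249.2407 182.798 ]]
t 4.075 pos [ 0.4981 -0.2187  0.1826] yaw 15.984394841757593 F [ 0.   0.2 -0.4] w 0.09175569267307017
turn deg now->target [ 0.15  0.04 -0.02] shift cm now [-0.14 -0.17  8.26] after turn [-0.15 -0.15  8.26]
```

View pics/w1.png

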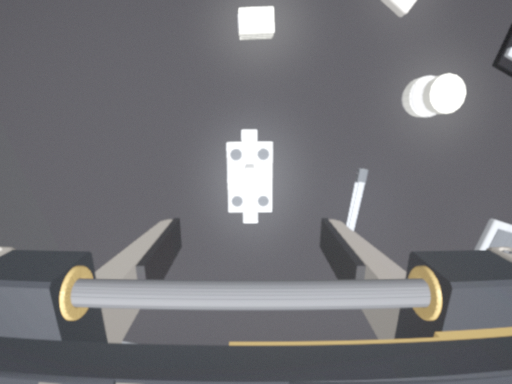

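Wrist view shows the plate square to the tool, with ear tips at about (249.5,130) and (250,223), body columns 228 to 272, and the forceps, jar and cassettes clear of it.

Run:
```python
from aim import *
np.set_printoptions(precision=4,suppress=True)
C=cam("wrist");W=unproj(C,[(249.5,130),(250.5,223.5),(228,177),(272,177)],.008)
print(W,W[:2].mean(0),np.linalg.norm(W[0]-W[1]),np.degrees(np.arctan2(*(W[0]-W[1])[[1,0]])))
c=W[:2].mean(0)[:2]*.6+np.array([.497,-.2206])*.4
print(c);aim(c,.0165,16)
```

```text
[[ 0.4802 -0.1586  0.008 ]
 [ 0.5167 -0.2815  0.008 ]
 [ 0.4693 -0.226   0.008 ]
 [ 0.5263 -0.2098  0.008 ]] [ 0.4984 -0.2201  0.008 ] 0.1282638280051396 106.56312036062803
[ 0.4979 -0.2203]
t 4.075 pos [ 0.4981 -0.2187  0.1826] yaw 15.984394841757593 F [ 0.   0.2 -0.4] w 0.09175569267307017
turn deg now->target [ 0.15  0.04 -0.02] shift cm now [-0.14 -0.11 16.61] after turn [-0.15 -0.06 16.61]
```

Emit:
{"api": "carry_out", "payload": {"steps": [[[0.1,0,0,-0.15,-0.05,3,-1],[0,0,0,0,0,4,-1],[0,0,0,0,0,4,-1],[0,0,0,0,0,3,-1],[0,0,0,0,0,2,-1],[0,0,0,0,0,0.6,-1],[0,0,0,0,0,0,-1],[0,0,0,0,0,0,1],[0,0,0,0,0,0,1],[0,0,0,0,0,0,1],[0,0,0,0,0,0,1],[0,0,0,0,0,0,1],[0,0,0,0,0,0,1],[0,0,0,0,0,0,1],[0,0,0,0,0,0,1]]]}}

```text
t: 5.95
eef_pos: [0.4969, -0.2205, 0.0152]
eef_rot: [-0.001, 0.602, 0.798, -0.001]
force: [0.5, 0.0, 0.5]
gripper_width: 0.0141
finger_force: 0.0
```

Emit:
{"api": "carry_out", "payload": {"steps": [[[0,0,0,0,0,0,1],[0,0,0,0,0,0,1],[0,0,0,0,0,0,1],[0,0,0,0,0,-1,1],[0,0,0,0,0,-3,1],[0,0,0,0,0,-4,1],[0,0,0,0,0,-4,1],[0,0,0,0,0,-3,1],[0,0,0,0,0,-1,1],[0,0,0,0,0,0,1],[0,0,0,0,0,0,1]]]}}

```text
t: 7.32
eef_pos: [0.4962, -0.2199, 0.1739]
eef_rot: [-0.002, 0.602, 0.798, -0.001]
force: [0.1, -0.8, -3.1]
gripper_width: 0.0112
finger_force: 30.0
```

Run:
```python
from aim import *
np.set_printoptions(precision=4,suppress=True)
print(arm.get_state()["finger_force"])
C=cam("wrist");save(arm.grab_frame("wrist"),"w2")
print(proj(C,arm.get_state()["eef_pos"]))
aim((.577,.1215),.165,-20)
```

```text
29.9931138753891
[[250.4134 222.3945]]
t 7.375 pos [ 0.4962 -0.22    0.1739] yaw 15.936983878601223 F [ 0.1 -0.5 -2.6] w 0.011493445028742796
turn deg now->target [-0.24  0.01 35.94] shift cm now [30.62 17.15  0.86] after turn [34.86 -4.09  0.89]
```

View pics/w2.png

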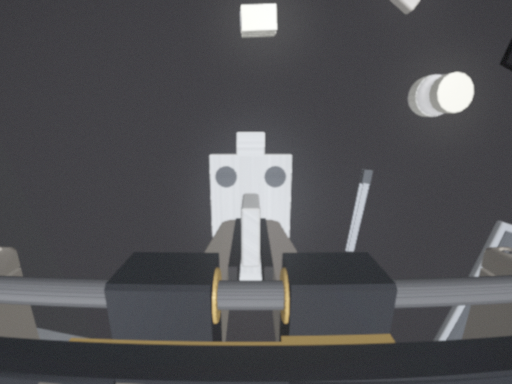

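Plate is held square with grip force 30 N: far ear centre at column 251 and tip at row 132, body columns 210 to 292. Next I turn and go short of the holder for a close look.

Emit:
{"api": "carry_out", "payload": {"steps": [[[0,0,9,0,0,0,1],[0,0,9,0,0,0,1],[0,0,9,0,0,0,1],[0,0,9,0,0,0,1],[0,0,0,3,0,0,1],[0,0,0,4,-1,0,1],[0,0,0,4,-1,0,1],[0,0,0,4,-1,0,1],[0,0,0,3,-1,0,1],[0,0,0,2,0,0,1],[0,0,0,0,0,0,1],[0,0,0,0,0,0,1],[0,0,0,0,0,0,1]]]}}

```text
t: 9.0
eef_pos: [0.5279, -0.0205, 0.1751]
eef_rot: [-0.0, 0.82, 0.572, -0.001]
force: [-0.2, 0.5, -2.2]
gripper_width: 0.0115
finger_force: 30.0
```

Run:
```python
from aim import *
np.set_printoptions(precision=4,suppress=True)
C=cam("wrist");save(arm.grab_frame("wrist"),"w3")
print(arm.get_state()["finger_force"])
for n in("holder","seat","cheek_top"):print(n,[(r["score"],np.round(r["point"],4)) for r in arm.landmark_of("wrist",n)])
aim((.577,.1215),.165,-20)
```

```text
29.99307096004486
holder [(0.88, array([ 0.5826,  0.1209, -0.0011])), (0.72, array([0.8183, 0.0638, 0.002 ])), (0.68, array([ 0.3856,  0.0897, -0.0002])), (0.25, array([0.5818, 0.1215, 0.0531]))]
seat [(0.93, array([0.3842, 0.0917, 0.0266])), (0.87, array([0.5855, 0.1204, 0.0362])), (0.79, array([0.8211, 0.0608, 0.0305]))]
cheek_top [(0.84, array([0.8191, 0.0654, 0.0536])), (0.83, array([0.5804, 0.1214, 0.07  ])), (0.7, array([0.3889, 0.091 , 0.0429]))]
t 9.2 pos [ 0.5281 -0.0195  0.1751] yaw -20.12825533158411 F [-0.   0.3 -2.6] w 0.012036700747525997
turn deg now->target [-0.07  0.05 -0.13] shift cm now [14.92 -0.26  1.  ] after turn [14.92 -0.23  1.01]
```

View pics/w3.png

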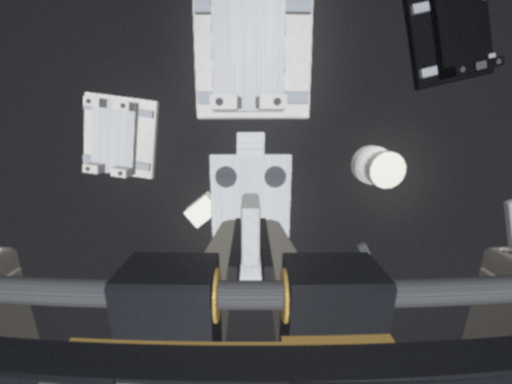

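Wrist view: near cheeks' screws at (219,102) and (279,102), slot between them; held ear centred at column 251, tip row 132; jar at (388,168) well to the right. Measure slot against ear.

Run:
```python
from aim import *
np.set_printoptions(precision=4,suppress=True)
C=cam("wrist");s=arm.get_state();Rm=q2R(s["eef_rot"]);p=np.array(s["eef_pos"])
S=unproj(C,[(219,102),(279.5,102)],.068);E=unproj(C,[(251,132)],p[2]-.0152+.008);B=unproj(C,[(210,156),(292,156)],p[2]-.0072)
B2=unproj(C,[(197,117.5),(309,117.5)],.016)
ang=lambda v:np.degrees(np.arctan2(v[1],v[0]))
print("screws",S,np.linalg.norm(S[0]-S[1]),ang(S[1]-S[0]),"base edge",B2,np.linalg.norm(B2[0]-B2[1]),ang(B2[1]-B2[0]))
for n,v in(("slot",S.mean(0)),("ear tip",E[0]),("body edge",B.mean(0)),("base",B2.mean(0))):print(n,"tool cm",(v-p)@Rm*100)
im=cv2.imread("pics/w3.png")[0:180,180:330];cv2.imwrite("pics/w3c.png",cv2.resize(im,(500,600),interpolation=cv2.INTER_CUBIC))
```

```text
screws [[0.5284 0.0787 0.068 ]
 [0.5873 0.0571 0.068 ]] 0.06267828743947991 -20.157387358407505 base edge [[0.4922 0.0766 0.016 ]
 [0.6217 0.0292 0.016 ]] 0.13789654697206402 -20.124906677003658
slot tool cm [ 9.2387 -0.198  10.7025]
ear tip tool cm [ 6.456  -0.0379  0.7141]
body edge tool cm [ 4.7638 -0.0378  0.7157]
base tool cm [ 7.8053  0.2421 15.9032]
```

View pics/w3c.png

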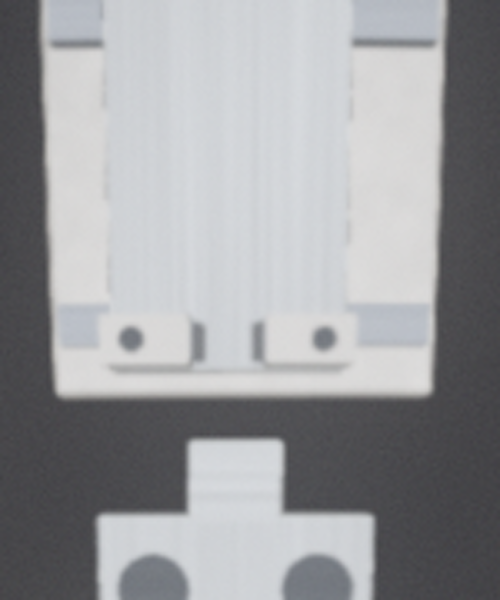

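Emit:
{"api": "carry_out", "payload": {"steps": [[[0,0,0,2,-0.25,0,1],[0,0,0,4,0,0,1],[0,0,0,4,0,0,1],[0,0,0,3,0,0,1],[0,0,0,2.05,0,0,1],[0,0,0,0,0,1,1],[0,0,0,0,0,2.5,1],[0,0,0,0,0,2.5,1],[0,0,0,0,0,1.5,1],[0,0,0,0,0,0.5,1],[0,0,0,0,0,0,1],[0,0,0,0,0,0,1],[0,0,0,0,0,0,1]]]}}

```text
t: 10.82
eef_pos: [0.5777, 0.1235, 0.0956]
eef_rot: [-0.0, 0.819, 0.573, -0.0]
force: [-0.3, -0.5, -2.9]
gripper_width: 0.0112
finger_force: 30.0
```

Run:
```python
from aim import *
np.set_printoptions(precision=4,suppress=True)
C=cam("wrist");im=arm.grab_frame("wrist");s=arm.get_state();sc=arm.grab_frame("scene")
p=s["eef_pos"];print(s["finger_force"])
u,v=proj(cam("scene"),p)[0].astype(int);print(u,v)
a=cv2.resize(im[40:240,150:350],(400,400),interpolation=cv2.INTER_CUBIC)
b=cv2.resize(sc[v-45:v+55,u-50:u+50],(400,400),interpolation=cv2.INTER_CUBIC)
save(np.hstack([a,b]),"w4")
aim((.577,.1215),.0552,-20)
```

```text
29.993058443069458
285 170
t 10.925 pos [0.5775 0.1235 0.0953] yaw -20.052414426983756 F [-0.   0.1 -2.5] w 0.011379736902829323
turn deg now->target [-0.05  0.03 -0.05] shift cm now [-0.2   0.02  4.01] after turn [-0.21  0.02  4.01]
```

View pics/w4.png

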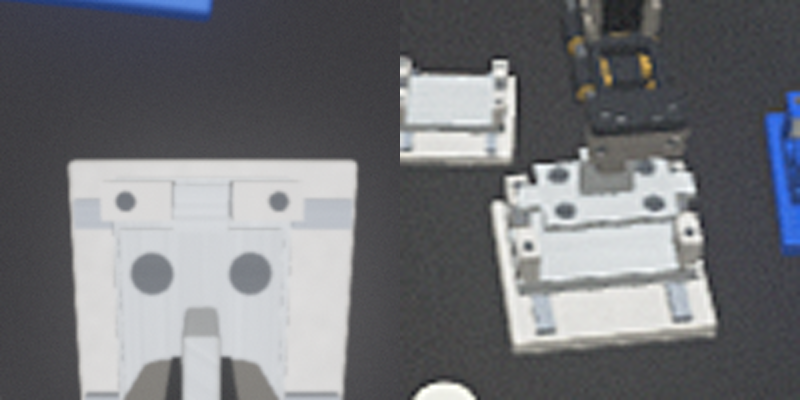

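Ear is centred in the slot (crop screws at 125 and 279, ear 173 to 230). I'll check the y centring from the far edges.

Run:
```python
from aim import *
np.set_printoptions(precision=4,suppress=True)
C=cam("wrist");s=arm.get_state();Rm=q2R(s["eef_rot"]);p=np.array(s["eef_pos"])
f=lambda u,v:(150+u/2-.25,40+v/2-.25)
for n,q,z,o in(("base edge",f(213,160),.016,75),("screw row",f(202,201),.068,58.5),("cheek outer",f(202,181),.068,66),("ear tip",f(201,182),p[2]-.0072,64)):
  w=(unproj(C,[q],z)[0]-p)@Rm*1000;print(n,"mm",w,"centre x",w[0]-o)
for n in("seat","cheek_top"):print(n,[(r["score"],(np.array(r["point"])-p)@Rm*1000) for r in arm.landmark_of("wrist",n)])
```

```text
base edge mm [74.0058  4.7816 79.2937] centre x -0.9941886177294634
screw row mm [57.6588 -0.5248 27.3058] centre x -0.8412377135831761
cheek outer mm [65.3326 -0.5262 27.3023] centre x -0.6674396062594781
ear tip mm [65.4268 -0.9077  7.171 ] centre x 1.4268420523031722
seat [(0.98, array([ 25.5882, 246.5044,  66.3021])), (0.58, array([ -95.5293, -167.5645,   70.0232])), (0.22, array([-5.8834, -0.1052, 14.7343]))]
cheek_top []
```

Emit:
{"api": "carry_out", "payload": {"steps": [[[0,0,0,-0.2,0.03,0,1],[0,0,0,0,0,0.5,1],[0,0,0,0,0,0.5,1],[0,0,0,0,0,0.4,1],[0,0,0,0,0,0.4,1],[0,0,0,0,0,0,1],[0,0,0,0,0,0,1]]]}}

```text
t: 11.9
eef_pos: [0.5769, 0.1213, 0.077]
eef_rot: [-0.0, 0.819, 0.573, -0.001]
force: [0.3, 0.1, -3.0]
gripper_width: 0.0114
finger_force: 30.0
```

Emit:
{"api": "carry_out", "payload": {"steps": [[[0,0,0,0,0,0.3,1],[0,0,0,0,0,0.3,1],[0,0,0,0,0,0.2,1],[0,0,0,0,0,0.2,1],[0,0,0,0,0,0,1]]]}}

```text
t: 12.52
eef_pos: [0.5776, 0.1215, 0.0677]
eef_rot: [-0.0, 0.819, 0.573, -0.0]
force: [-0.2, -1.1, 5.2]
gripper_width: 0.0117
finger_force: 30.0
```

Now against the clips (about 8 N up, little sideways force). Going on gently.

Emit:
{"api": "carry_out", "payload": {"steps": [[[0,0,0,0,0,0.3,1],[0,0,0,0,0,0.3,1],[0,0,0,0,0,0.2,1],[0,0,0,0,0,0.1,1],[0,0,0,0,0,0,1]]]}}

```text
t: 13.15
eef_pos: [0.5776, 0.1217, 0.0587]
eef_rot: [-0.0, 0.819, 0.573, 0.0]
force: [-0.2, 1.4, 6.1]
gripper_width: 0.0115
finger_force: 30.0
```

Emit:
{"api": "carry_out", "payload": {"steps": [[[0,0,0,0,0,0.15,1],[0,0,0,0,0,0.15,1],[0,0,0,0,0,0.1,1],[0,0,0,0,0,0,1]]]}}

```text
t: 13.65
eef_pos: [0.5772, 0.1216, 0.0551]
eef_rot: [-0.001, 0.819, 0.573, -0.0]
force: [-2.4, 0.9, 10.4]
gripper_width: 0.0115
finger_force: 30.0
```

Emit:
{"api": "carry_out", "payload": {"steps": [[[0,0,0,0,0,0.1,1],[0,0,0,0,0,0.05,1],[0,0,0,0,0,0,1]]]}}

```text
t: 14.02
eef_pos: [0.5772, 0.1217, 0.055]
eef_rot: [-0.001, 0.819, 0.573, -0.0]
force: [-7.4, -0.2, 23.4]
gripper_width: 0.0117
finger_force: 30.0
```

It has bottomed: z stays at 0.055 while the force rises. I'll ease off, release and retreat.

Emit:
{"api": "carry_out", "payload": {"steps": [[[0,0,0,0,0,-0.15,1],[0,0,0,0,0,0,-1],[0,0,0,0,0,0,-1],[0,0,0,0,0,0,-1],[0,0,0,0,0,0,-1],[0,0,0,0,0,0,-1],[0,0,0,0,0,0,-1],[0,0,0,0,0,-1,-1],[0,0,0,0,0,-3,-1],[0,0,0,0,0,-5,-1],[0,0,0,0,0,-5,-1],[0,0,0,0,0,0,-1],[0,0,0,0,0,0,-1]]]}}

```text
t: 15.65
eef_pos: [0.5766, 0.1217, 0.1938]
eef_rot: [-0.001, 0.819, 0.573, -0.001]
force: [-0.4, -1.0, -1.0]
gripper_width: 0.092
finger_force: 0.0
```

Run:
```python
from aim import *
im=arm.grab_frame("wrist");sc=arm.grab_frame("scene")
u,v=proj(cam("scene"),[.577,.1215,.05])[0].astype(int)
a=cv2.resize(im[40:240,150:350],(400,400),interpolation=cv2.INTER_CUBIC)
b=cv2.resize(sc[v-40:v+40,u-40:u+40],(400,400),interpolation=cv2.INTER_CUBIC)
save(np.hstack([a,b]),"w5")
for c in("scene","wrist"):print([(r["score"],np.round(r["point"],4)) for r in arm.landmark_of(c,"plate")])
print(arm.get_state()["force"],arm.get_state()["gripper_width"])
```

```text
[(0.95, array([0.5764, 0.1245, 0.0381])), (0.2, array([ 0.6806, -0.0559, -0.0044]))]
[(0.61, array([0.58  , 0.119 , 0.0364]))]
[-0.54381786  0.00580457  0.47675595] 0.09143854406144918
```

View pics/w5.png

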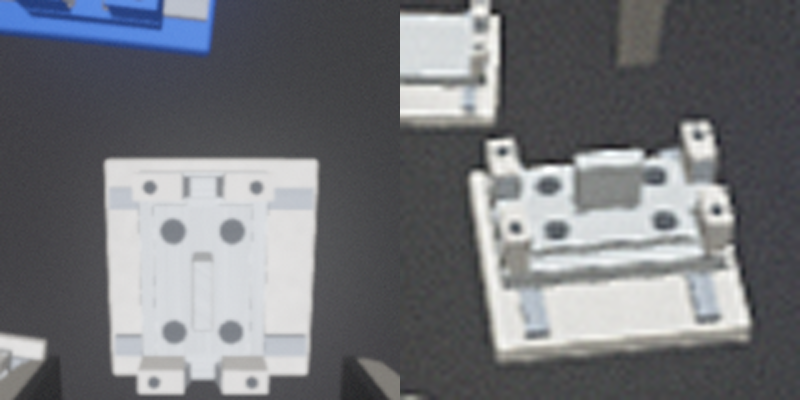

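The plate lies flat between the cheeks with both ears in their slots (crop 202,187 and 202,370), and the gripper is clear.

```bash
python3 -c "
from workcell import arm
print(arm.close_job())"
```

```text
the job is handed in; nothing more can be done
None
```

The plate is seated and released in the large white holder, with both ears in their slots, and the job is handed in; the highest force I read while pushing it home was about 26 N, and the judge's verdict was not reported back.

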